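# Feed the milling slide down one turn and lock it

## Robot

A 6-joint arm with a two-finger parallel gripper is mounted at the origin on the work surface. World frame = base frame: x ahead of the robot, y to its left, z up, the work surface at z = 0. Lengths are in m, angles in rad, forces in N, time in s.
With the tool pointing down it reaches from about 0.325 to 0.775 m from the base axis. Payload 9.3 kg.
Tool frame: the origin (TCP) lies midway between the tips of the shut fingers; the grasp point (between the pads) lies 19 mm behind it; z points along the fingers, y is the line along which they close (so a half turn about z gives the same grasp; the last joint's range is limited). The gripper opens to 85 mm and grips with 20 to 120 N. Pads are 22 mm wide; open, the fingers measure 114 mm over their backs; the gripper's body (76 mm by 85 mm) begins 54 mm behind the grasp point. The pads swing forward as they close: fully open they stand 13 mm farther back than shut.
Start: joints at [-1.423, 0.259, 0.021, 1.334, 0, 1.418], TCP at [0.163, -0.525, 0.231] pointing down, gripper open.
Joint ranges: [-3.04, 3.04], [-0.91, 1.82], [-1.04, 1.36], [-1.92, 1.95], [-1.52, 1.45], [-3.14, 3.14]. Speed limits (rad/s): [2.22, 2.22, 2.79, 3.14, 3.14, 3.14].

## Interface

Orientations are given as a unit quaternion [x, y, z, w].
In Python, from station import movep, movel, movej, let_go, grab, pause, ik, capture, IKError, hand_in, get_clock, get_joints, get_qd, get_joint_efforts, get_eef_pos, get_tool_rot, get_wrist_force, get_torque, get_finger_gap, get_grasp_force gives the robot as it stands. Calls block until the motion is done:
- movep(position, orientation): joint-space move of the TCP to a pose.
- movel(position, speed=0.15, attitude=None): straight line of the TCP; attitude=None keeps the orientation; speed is the mean speed in m/s.
- movej(angles): joint-space move.
- let_go() and grab(grip_force=None): open the fingers fully, or close them until they stop; grip_force is the grip in N (None keeps the last).
- pause(seconds).
- ik(position, orientation): joint angles nearest the present ones, or None.
- capture(name): name is "scene" or "top" or "wrist"; returns a dict with "pixels" (400x640x3 uint8, red, green, blue), "vertical_fov" (degrees; the focal length in pixels is half the picture's height over the tangent of half this angle, whatever the lens; pixels are square), "cx", "cy" (the principal point, pixels), "k1" (the pictures are not rectified: a ray, as slopes to the right and down, at radius r is drawn at 1 + k1 r^2 times it, then the intrinsics apply), "origin" and "attitude" of the camera in the world; the wrist camera has in their place "hand_eye" (4x4, takes a point from camera to tool coordinates, whose origin is the TCP and whose axes are the flange's). Camera axes: x right, y down, z forward; pixel columns grow to the right and rows downward; lengths in m; the calibration is good to about 2 mm. A picture is of the moment at which its call begins: read the wrist's pose just before it. There is no depth.
A pose or a line that the arm cannot do raises IKError and nothing moves.
- hand_in(): hands the job in; it is judged then, once.
Readings, each from a call of its own:
- get_clock(): time.
- get_joints(): joint angles.
- get_qd(): joint speeds.
- get_joint_efforts(): joint torques, N m.
- get_eef_pos(): TCP position.
- get_tool_rot(): TCP orientation.
- get_wrist_force(): force on the tool from outside, world axes, zero at the start.
- get_torque(): the same for the moment, N m.
- get_finger_gap(): finger opening in m.
- get_grasp_force(): force on a finger pad.
Only numpy, scipy, OpenCV 4.12 (cv2) and the standard library are available. Lean on these libraries where they do the work, as an engineer would, in place of code of your own. Each camera call takes 0.05 s, during which the arm holds its last target. There are 200 camera calls.

## Task

Push the hand wheel of the milling slide round clockwise (seen from above) by its upright handle through exactly one full turn, until the handle stands over the dial's pointer again, without backing up or running on past. Then push the slide's clamp lever clockwise fully to its stop to lock the slide. Push only with the fingers, gripping nothing, and leave the loose parts round the slide where they are.

Things in the scene. Friction and masses are not known exactly. Their poses are not given: they have to be found in the camera images.
- wheel (a joint): Turn of the hand wheel about its vertical axis: 0 at the start, grows clockwise seen from above, rad; one full turn is 6.283. No end stop within a turn either way. It takes about 2 to 3 N at the handle to turn and stays where it is left without running on. The dark steel wheel is 136 mm across, has three spokes and a rim whose upper face is 158 mm above the bench.
- handle: Upright black handle of the hand wheel, standing on the rim at the end of one spoke (it spins freely on its own pin, as such handles do), 55 mm from the wheel's axis; round, 22 mm in diameter over most of its length (16 mm at foot and top), 60 mm tall, from 156 to 216 mm above the bench. Origin at the centre of its foot, z up. It moves round with the wheel.
- dial: Fixed aluminium dial ring under the hand wheel, 60 mm across, on the wheel's axis. Origin on the axis at 120 mm above the bench, z up; its +x axis runs along its pointer, a flat arm 8 mm wide that reaches under the rim and turns up at 90 mm from the axis (top 138 mm above the bench). At the start the handle stands exactly over the pointer; the pointer's direction differs from run to run.
- lock (a joint): Swing of the slide's clamp lever about its vertical pivot: 0 fully open, grows clockwise seen from above, 1.3 rad against the stop (locked). It starts between 0 and 0.3. It takes about 2 N at its knob and stays where it is left.
- lock_knob: Upright black knob, standing on the end of the clamp lever (it spins on its own pin), 70 mm from the lever's pivot; round, 16 mm in diameter at the foot widening to 24 mm, 52 mm tall, from 146 to 198 mm above the bench. Origin at the centre of its foot, z up. Fully open, the lever points straight away from the wheel.
- lock_pivot (a point): Point on the lever's vertical pivot axis at the upper face of the slide's bracket, 120 mm above the bench; 180 mm from the wheel's axis. The bracket is a grey casting 100 mm wide with a flat top at 120 mm, running from under the wheel to under the lever.
- tool_holder: Loose lathe tool holder, dark steel block 60 x 40 x 45 mm with a stud on top (65 mm tall in all) and a tool bit out of one side. Origin under its centre. Not to be moved.
- centre: Loose steel lathe centre standing upright, 38 mm across, 92 mm tall, with a pointed top. Origin under its centre. Not to be moved.
- collar: Loose dark steel collar lying flat, 50 mm across, 26 mm bore, 22 mm tall. Origin under its centre. Not to be moved.

How it is judged:
On the way, in this order (a step that is already met when the one before it is completed fails the run):
1. the wheel has been pushed by its handle past 0.6 rad (value of joint wheel above 0.6 rad and contact force between the fingers and handle above 0.3 N).
2. the wheel has been pushed by its handle past 2.6 rad (value of joint wheel above 2.6 rad and contact force between the fingers and handle above 0.3 N).
3. the wheel has been pushed by its handle past 4.6 rad (value of joint wheel above 4.6 rad and contact force between the fingers and handle above 0.3 N).
4. the wheel stands at one full turn, the clamp lever still open (value of joint wheel between 6.1332 and 6.4332 rad and value of joint lock below 0.6 rad), for 0.2 s.
5. the clamp lever is at its stop (value of joint lock above 1.15 rad), for 0.1 s.
At the end, for the whole second after the job is handed in: The wheel rests within 0.15 rad (8.6 degrees) of exactly one clockwise turn, the clamp lever is at its stop (beyond 1.15 of 1.3 rad), and the three loose parts are within 15 mm of where they stood (value of joint wheel between 6.1332 and 6.4332 rad and value of joint lock above 1.15 rad and velocity of joint wheel between -0.05 and 0.05 rad/s and distance of each of tool_holder, centre, collar from where it was at the start of the episode below 0.015 m); the robot touches nothing.
It fails at once if the wheel is turned backwards by more than 0.3 rad (value of joint wheel below -0.3 rad).
It fails at once if the wheel runs on more than 0.5 rad past the full turn (value of joint wheel above 6.7832 rad).
It fails at once if the handle is gripped or shoved with more than 35 N (contact force between the fingers and handle above 35 N).
It fails at once if the lever's knob is gripped or shoved with more than 35 N (contact force between the fingers and lock_knob above 35 N).
It fails at once if a loose part is moved by more than 15 mm or lifted (distance of any of tool_holder, centre, collar from where it was at the start of the episode above 0.015 m).
It also fails if it takes over 66 s, if anything falls off the work surface, if the arm or the gripper's body presses on something with over 40 N, if the wrist force passes 120 N, or if a joint passes its speed limit or range.

## Working session

There is one attempt and no reset: what is moved stays moved. The work goes in short steps, each a Python script; the robot and the scene stay as the last script left them, time stands still between calls to the robot, and variables do not carry over. Pictures are saved under pics/ and viewed, at most 10 in all, crops included, and the job is handed in when it is done.

```bash
mkdir -p pics; ls
python3 - <<'E'
from station import *
import cv2,json
for n in ("scene","top"):
    c=capture(n); p=c.pop("pixels"); cv2.imwrite(f"pics/{n}0.png",p[:,:,::-1]); print(n,c)
print(get_clock(),get_eef_pos(),get_tool_rot(),get_finger_gap())
E
```

```text
pics
scene {'vertical_fov': 45.66583844164249, 'cx': 316.24199355821173, 'cy': 201.42166947652467, 'k1': -0.009476767194057186, 'origin': array([1.02960585, 0.50943478, 0.81602458]), 'attitude': array([ 0.35991029,  0.86649113, -0.32189007, -0.12666688])}
top {'vertical_fov': 53.4977458519741, 'cx': 316.4824921449819, 'cy': 198.33580756694283, 'k1': -0.044754997986646824, 'origin': array([0.45877461, 0.11138736, 1.02179679]), 'attitude': array([-0.70267239,  0.70645149, -0.06554753,  0.05367799])}
0.1 [ 0.16290065 -0.52503762  0.23072594] [ 9.88715802e-01  1.49802090e-01 -7.92535152e-06 -6.29867820e-04] 0.08504115917030111
```

View pics/top0.png

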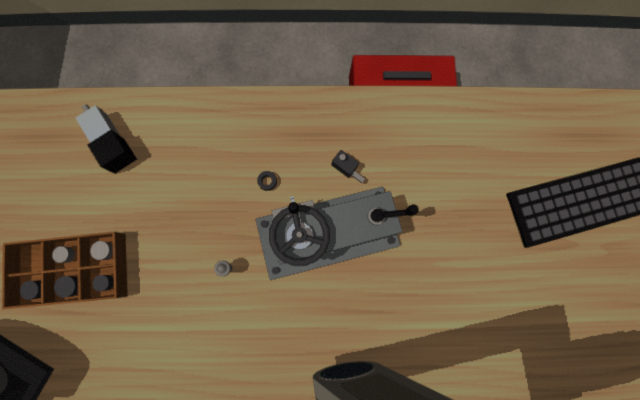

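View pics/scene0.png

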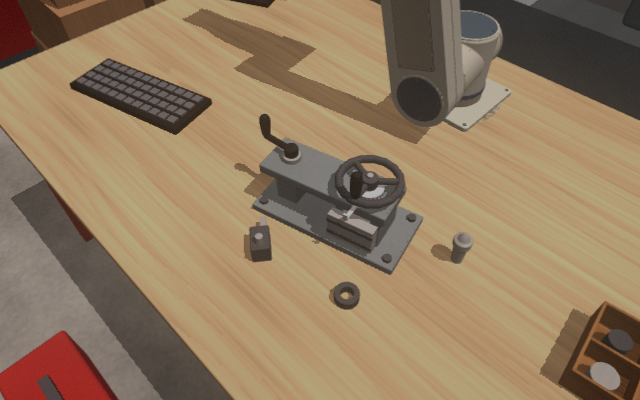

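The top view shows the wheel hub at about (301,235), the handle top at (293,207), the lever pivot at (377,215) and the knob top at (413,210). Next I'll convert these to positions and check an enlarged crop.

```bash
cat > h.py <<'E'
import numpy as np, cv2
from scipy.spatial.transform import Rotation as R
from station import *
def K(c):
    f=200/np.tan(np.radians(c["vertical_fov"])/2); return f,c["cx"],c["cy"],c["k1"]
def cam(c):
    if "origin" in c: return np.array(c["origin"]),R.from_quat(c["attitude"]).as_matrix()
    return c["T"][:3,3],c["T"][:3,:3]
def wcap():
    T=np.eye(4);T[:3,:3]=R.from_quat(get_tool_rot()).as_matrix();T[:3,3]=get_eef_pos()
    c=capture("wrist");c["T"]=T@np.array(c["hand_eye"]);return c
def unproj(c,u,v,z):
    f,cx,cy,k=K(c);o,M=cam(c)
    d=np.array([(u-cx)/f,(v-cy)/f]);s=d.copy()
    for _ in range(10): s=d/(1+k*(s@s))
    r=M@np.array([s[0],s[1],1]);return o+r*(z-o[2])/r[2]
def proj(c,p):
    f,cx,cy,k=K(c);o,M=cam(c)
    q=M.T@(np.array(p)-o);s=q[:2]/q[2];s=s*(1+k*(s@s));return f*s+[cx,cy]
def crop(c,u,v,w,h,k,name):
    p=c["pixels"][v:v+h,u:u+w,::-1];cv2.imwrite(name,cv2.resize(p,None,fx=k,fy=k,interpolation=cv2.INTER_CUBIC))
E
python3 - <<'E'
from h import *
c=capture("top")
for n,u,v,z in [("hub",301,235,.158),("handle",293,207,.216),("piv",377,215,.146),("knob",413,210,.198),("centre",223,268,.05),("collar",267,181,.022),("holder",346,163,.045)]:
    print(n,unproj(c,u,v,z).round(4))
crop(c,200,140,240,150,3.3,"pics/crop.png")
E
```

```text
hub [0.5253 0.1305 0.158 ]
handle [0.5783 0.1456 0.216 ]
piv [ 0.5698 -0.0387  0.146 ]
knob [ 0.5734 -0.1065  0.198 ]
centre [0.4548 0.3212 0.05  ]
collar [0.6749 0.221  0.022 ]
holder [0.716  0.0187 0.045 ]
```

View pics/crop.png

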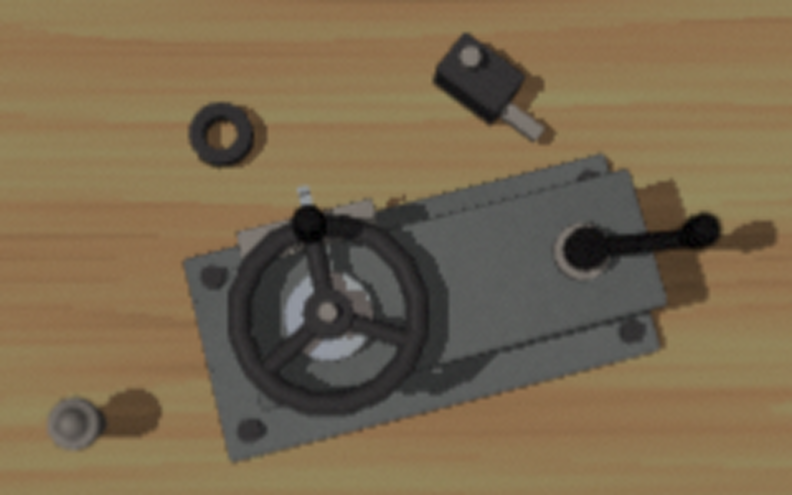

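The crop confirms it: rim centre at about (299.8,234.8), handle top at (293.9,207.6), pivot at (377.3,215.8) and knob at (413.6,210) in the top image. I'll shut the fingers, come down behind the handle and feel for contact.

```bash
cat >> h.py <<'E'
def down(a): # tool down, tool x axis at world angle a
    M=np.array([[np.cos(a),np.sin(a),0],[np.sin(a),-np.cos(a),0],[0,0,-1]]);return R.from_matrix(M).as_quat()
C=np.array([.5255,.1325]);PHI0=np.arctan2(.0115,.052);ZW=.173
def peg(th,side=1,d=.022,z=ZW):
    f=PHI0-th;t=np.array([np.sin(f),-np.cos(f)])
    p=C+.055*np.array([np.cos(f),np.sin(f)])-d*t
    a=f-np.pi/2+(0 if side>0 else np.pi)
    return np.r_[p,z],down(a),t
E
python3 - <<'E'
from h import *
c=capture("top")
print(unproj(c,299.8,234.8,.152),unproj(c,293.9,207.6,.216),unproj(c,377.3,215.8,.15),unproj(c,413.6,210,.198))
grab(20); print("gap",get_finger_gap())
p=get_eef_pos(); movel([p[0],p[1],.33],.2)
P,q,t=peg(0,1,.040)
movep([P[0],P[1],.30],q); print(get_joints())
movel(P,.12); pause(.3)
f0=np.array(get_wrist_force()); print(get_eef_pos(),f0,get_clock())
for d in np.arange(.038,.008,-.002):
    P,q,t=peg(0,1,d); movel(P,.03); pause(.1)
    df=np.array(get_wrist_force())-f0; print(round(d,3),(df[:2]@t).round(2),df.round(2))
    if df[:2]@t<-1.2: break
print(get_eef_pos(),get_clock())
E
```

```text
[0.52616441 0.13329967 0.152     ] [0.57700005 0.14378673 0.216     ] [ 0.5674596  -0.03860173  0.15      ] [ 0.57337476 -0.10774401  0.198     ]
gap -0.00019324358172531205
[ 1.70168251e-01  3.39124885e-01  3.09408766e-01  1.54108802e+00
 -1.17854471e-04 -1.61697779e+00]
[0.57067761 0.18346149 0.17330495] [-0.14371671 -0.50572798 -0.0643057 ] 5.9917
0.038 -0.65 [0.99 0.88 0.13]
0.036 -0.33 [-0.28  0.28  0.17]
0.034 -0.36 [-0.4   0.28  0.65]
0.032 0.19 [ 0.3  -0.13 -0.16]
0.03 -0.08 [ 0.21  0.13 -0.43]
0.028 0.15 [ 0.63 -0.01 -0.41]
0.026 0.25 [ 0.79 -0.08 -0.01]
0.024 -0.42 [ 0.24  0.48 -0.08]
0.022 -1.5 [ 0.84  1.72 -0.53]
[0.57449332 0.16587372 0.17300352] 9.1417
```

Contact came at d = 22 mm, exactly as modelled, so I'll push the first half turn.

Run:
```python
from h import *
f0=np.zeros(3)
for i in range(1,19):
    th=i*np.pi/18; P,q,t=peg(th); movel(P,.04,q)
    if i%3==0: print(round(th,2),round(np.array(get_wrist_force())[:2]@t,2),round(get_clock(),2),np.linalg.norm(np.array(get_eef_pos())-P).round(4))
P,q,t=peg(th,1,.042); movel(P,.1)
print(get_joints().round(2) if hasattr(get_joints(),'round') else get_joints())
c=wcap();cv2.imwrite("pics/w1.png",c["pixels"][:,:,::-1]);print("handle top px",proj(c,np.r_[C+.055*np.array([np.cos(PHI0-th),np.sin(PHI0-th)]),.216]))
c=capture("top");crop(c,200,140,240,150,3.3,"pics/t1.png");print(get_clock())
```

```text
0.52 -0.24 10.37 0.0001
1.05 1.04 11.59 0.0001
1.57 -0.07 12.82 0.0001
2.09 -0.77 14.04 0.0002
2.62 0.83 15.27 0.0002
3.14 -0.05 16.49 0.0002
[-0.01  0.18 -0.24  1.16  0.    1.34]
handle top px [317.7912238  205.60963618]
16.9417
```

View pics/w1.png

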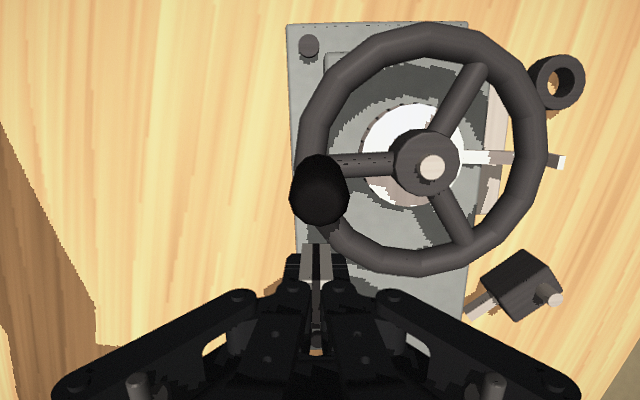

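The wrist view shows the handle at (319,190), opposite the pointer at (560,160), so the half turn is done. Now I'll flip the tool and push the second half, stopping just short to look.

Run:
```python
from h import *
j=np.array(get_joints(),float); j[5]-=np.pi; movej(j)
P,q,t=peg(np.pi,-1,.027); movel(P,.08,q)
n=18; ths=np.linspace(np.pi,2*np.pi-.04,n+1)
for th in ths:
    P,q,t=peg(th,-1); movel(P,.04,q)
print(get_clock(),np.linalg.norm(np.array(get_eef_pos())-P))
P,q,t=peg(th,-1,.042); movel(P,.1)
c=wcap();cv2.imwrite("pics/w2.png",c["pixels"][:,:,::-1])
d=np.array([np.cos(PHI0),np.sin(PHI0)])
for z,r in((.158,0),(.156,.055),(.216,.055),(.138,.09)): print(z,r,proj(c,np.r_[C+r*d,z]).round(1))
print(get_clock())
```

```text
27.55 0.00016116335944779494
0.158 0 [223.6 313.8]
0.156 0.055 [316.8 315.6]
0.216 0.055 [317.3 404.1]
0.138 0.09 [370.4 300. ]
27.95
```

View pics/w2.png

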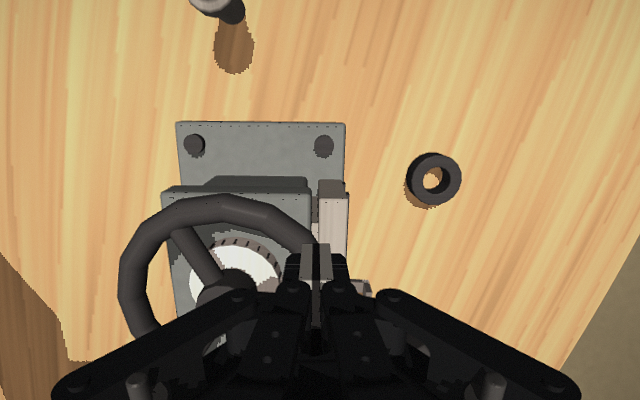

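The gripper hides the handle in this view. I'll raise it, go to the start point above the lever and check from the top camera.

```bash
cat >> h.py <<'E'
L=np.array([.568,-.041]);LAM0=np.arctan2(-.1077+.041,.5734-.568)
def lpeg(th,d=.023,z=.163): # th = swing from the present knob angle
    f=LAM0-th;t=np.array([np.sin(f),-np.cos(f)])
    p=L+.07*np.array([np.cos(f),np.sin(f)])-d*t
    return np.r_[p,z],down(f-np.pi/2),t
E
python3 - <<'E'
from h import *
p=get_eef_pos(); movel([p[0],p[1],.30],.15)
P,q,t=lpeg(0,.045); movep([P[0],P[1],.30],q); print(get_joints(),get_clock())
c=capture("top");crop(c,200,140,240,150,3.3,"pics/t2.png")
E
```

```text
[-3.04457144e-01  3.92841634e-01  3.91037772e-01  1.56928857e+00
  9.10101336e-05 -3.84943767e-01] 30.5917
```

View pics/t2.png

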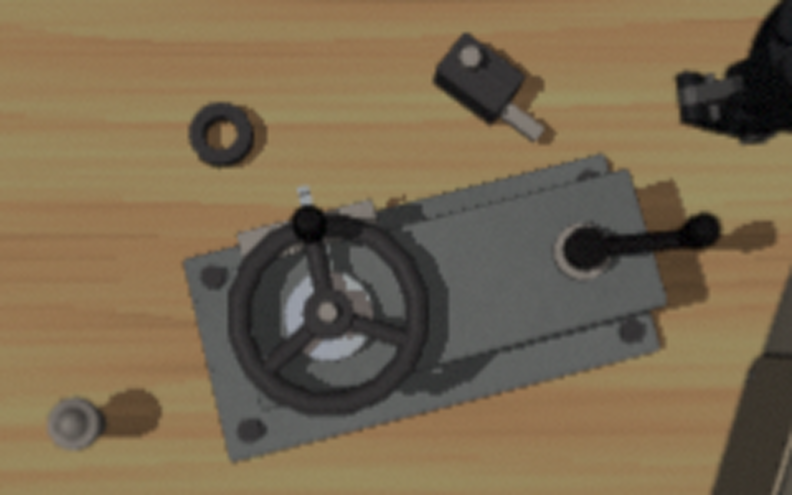

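The handle is back at (310,223), the same pixel as at the start, so the full turn is complete. Now I'll push the lever.

Run:
```python
from h import *
P,q,t=lpeg(0,.045); movel(P,.12); pause(.2)
for d in np.arange(.037,.022,-.004): movel(lpeg(0,d)[0],.05)
th=0
while th<1.33:
    th+=.1 if th<.75 else .03
    P,q,t=lpeg(th); movel(P,.04,q)
    if th>.75:
        pause(.05); f=np.mean([(np.array(get_wrist_force())[:2]@t) for _ in range(3)]); print(round(th,2),f.round(1),end="; ")
        if f<-7: break
print(get_clock())
P,q,t=lpeg(th,.045); movel(P,.1); movel([P[0],P[1],.30],.15)
p=get_eef_pos(); movep([.42,-.25,.33],get_tool_rot())
c=capture("top");crop(c,200,140,240,150,3.3,"pics/t3.png");print(get_clock())
```

```text
0.8 -0.8; 0.83 -1.2; 0.86 -1.2; 0.89 -0.8; 0.92 0.2; 0.95 0.2; 0.98 -0.8; 1.01 -1.1; 1.04 0.3; 1.07 -1.2; 1.1 -0.3; 1.13 -1.5; 1.16 -2.3; 1.19 -8.5; 39.8583
42.075
```

View pics/t3.png

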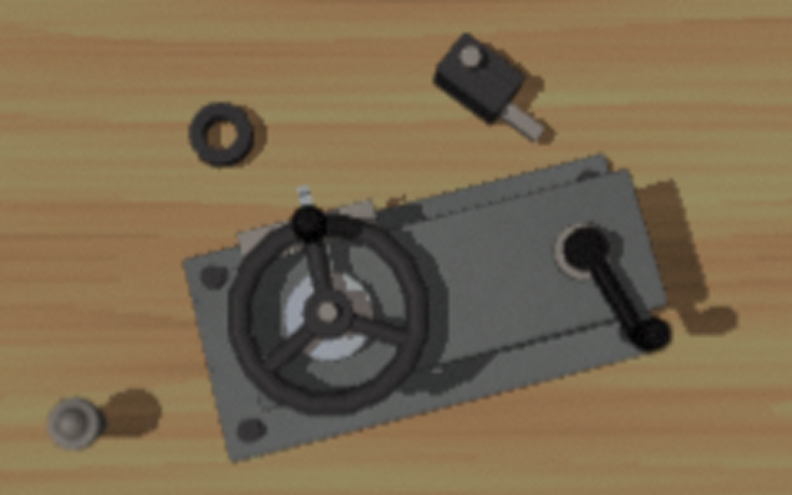

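The knob is now at (650,333), against the stop: the force jumped to 8.5 N at about 0.16 + 1.17 ≈ 1.3 rad. The handle is still over the pointer, and the loose parts are where they were.

```bash
python3 -c "
from h import *
c=capture('top');k=unproj(c,200+650/3.3,140+333/3.3,.198)[:2]-L;print(k,LAM0-np.arctan2(k[1],k[0]),LAM0)
print(hand_in())"
```

```text
[-0.05934375 -0.02880706] 1.1996582908402724 -1.4900129957240986
the job is handed in; nothing more can be done
None
```

The wheel was pushed one full clockwise turn, with the handle back over the pointer; the clamp lever was then pushed to its stop, the loose parts look unmoved in the last picture, and the job is handed in (no verdict was returned).

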